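# Feed one piston from the gravity rack to the measuring rest

## Robot

A 7-joint arm with a two-finger parallel gripper is mounted at the origin on a cart in front of the work surface, level with it; the furniture and walls round the work are solid. World frame = base frame: x ahead of the robot, y to its left, z up, the work surface at z = 0. Lengths are in m, angles in rad, forces in N, time in s.
With the tool pointing down it reaches from about 0.4 to 0.85 m from the base axis. Payload 10.4 kg.
Tool frame: the origin (TCP) lies between the finger pads; the fingertips stand 17 mm ahead of it and the grasp point (between the pads) lies 2 mm behind it; z points along the fingers, y is the line along which they close (so a half turn about z gives the same grasp; the last joint's range is limited). The gripper opens to 85 mm and grips with 20 to 120 N. Pads are 22 mm wide; open, the fingers measure 114 mm over their backs; the gripper's body (76 mm by 85 mm) begins 54 mm behind the grasp point. The pads swing forward as they close: fully open they stand 13 mm farther back than shut.
Start: joints at [1.199, 0.332, -0.065, 1.46, 0.022, 1.35, -0.088], TCP at [0.214, -0.587, 0.248] pointing down, gripper open.
Joint ranges: [-2.6, 2.6], [-0.5, 2.12], [-1.47, 1.34], [0.16, 2.42], [-1.27, 4.41], [0.06, 2.06], [-2.6, 2.6]. Speed limits (rad/s): [2.22, 2.22, 2.79, 2.79, 3.14, 3.14, 3.14].

## Interface

Orientations are given as a unit quaternion [x, y, z, w].
In Python, from workcell import readout, imaging, manip gives the robot as it stands. The module is installed in compiled form; this text tells all that it offers.
- The arm moves only by the shell command python3 -m crank 'ROWS' [OPENING] [FORCE]. ROWS is JSON, a list of rows, each a list of 4 numbers: the shift along the tool's x, y, z as a fraction of full scale, then the turn about the tool's z as a fraction of full scale. In form: [[x, y, z, yaw], ...]. A call has 1 to 5 rows; each row is the pose to reach, as a shift and turn from the pose commanded when the call began, along the tool's axes at that moment; what a row does not reach only later rows make up. Full scale, the value 1, is 400 mm for a shift and 60 degrees for a turn. A row lasts 1/12 s, in which the tool goes at most 41.7 mm and 7.16 degrees, less where a joint would pass 70% of its speed; a pose out of reach is approached as far as the arm can. A call with a number of a shift or a turn outside -1 to 1 is refused whole. A call with a gripper value outside its range is refused whole. OPENING is the gripper command: -1 is shut, 1 is fully open, values between are in proportion, set as the call begins (- or left out, the last holds). The fingers move at their own pace and stop on an object; FORCE is the grip in N (left out, the last holds). Time passes only in rows, so rows that repeat a pose let the fingers close. It gives the time, the measured TCP pose, the force, the opening and the grip force at its end, in the units of the state.
- readout.get_obs(): the state, without advancing time (a new reading comes with each control period).
- imaging.camera(name): name is "side" or "top"; returns a dict with "color" (400x640x3 uint8, red, green, blue), "fx", "fy", "cx", "cy" (pixels), "k1" (the pictures are not rectified: a ray, as slopes to the right and down, at radius r is drawn at 1 + k1 r^2 times it, then the intrinsics apply), "rvec" (rotation vector, rad) and "tvec" (3), from world to camera coordinates, as OpenCV has them. Camera axes: x right, y down, z forward; pixel columns grow to the right and rows downward; lengths in m; the calibration is good to about 2 mm. A picture is of the moment at which its call begins. There is no depth.
- manip.hand_in(): hands the job in; it is judged then, once.
The state is a dict: "clock": time; "joint_pos": joint angles; "joint_velocities": joint speeds; "tau": joint torques, N m; "position": TCP position; "ee_rot": TCP orientation; "ft_force": force on the tool from outside, world axes, zero at the start; "torque": the same for the moment, N m; "grip_width": opening from 0.0 (shut) to 1.0 (fully open); "grasp_force": force on a finger pad.
Only numpy, scipy, OpenCV 4.12 (cv2) and the standard library are available. Lean on these libraries where they do the work, as an engineer would, in place of code of your own. Each camera call takes 0.05 s, during which the arm holds its last target. There are 200 camera calls.

## Task

Send the next piston to be measured: without lifting it, slide the end piston of the sloped rack sideways off the track and along the angle-iron rest until its end face is against the anvil. Only when the end of the track is empty, draw the stop pin out by its black knob so that the next piston rolls down to the stop, then push the pin fully home again so that it holds back the rest of the row. Leave the other things on the bench where they are.

Things in the scene. Friction and masses are not known exactly. Their poses are not given: they have to be found in the camera images.
- rack: steel feed rack, fixed. Origin on the bench below the end piston's centre; x up the track (it rises 9 degrees along +x), +y to the pin side, -y to the measuring rest, z up. Track 67 mm wide between side plates; pistons lie across it and roll down (-x) to the stop plate, as high as the end piston's centre. Side plates begin 19 mm (pin side) and 38 mm (rest side) up-track of that centre
- end_position (a point): centre of a piston at the stop, low end of the track: 100 mm above the rack's origin, 30 mm above the bed; axes as the rack's. Both its end faces (32 mm either way along y) are open, so a finger can come down beside the pin-side face and follow it through along -y; nearest to that path is the pin's knob: from 18 mm up-track of this point, y = +53 to +84 mm, top 33 mm higher than it
- rest_seat (a point): centre of a piston lying in the measuring rest with its end face against the anvil: 74 mm along -y from the end position and 1 mm lower. The rest is an angle iron lying open side up (90 degree V), y = -40 to -112 mm from the rack's origin; the anvil is a fixed steel button, face at y = -106 mm. Axes as the rack's
- piston_1: plain aluminium piston with two seal grooves, 60 mm diameter, 64 mm long, about 0.4 kg, solid, ground and lightly oiled (slippery), lying; the end one, at the stop. Origin at its centre, y along its axis (its x and z turn as it rolls)
- piston_2: like piston_1; second in the row, touching piston_1, 60 mm up the slope. When piston_1 is gone it creeps about 3 mm and leans on the pin
- piston_3: like piston_1; third in the row
- piston_4: like piston_1; fourth and last in the row
- pin (a joint): how far the stop pin is drawn out, m: 0 = home, its tip 9 mm past mid-track in the upper gap between the two lowest pistons; from 0.042 on the row is free to roll (takes about 1 s); 0.052 = end of travel. It slides along the rack's +y to come out; its catch drags all along (about 5 N) and it stays where left. With a piston at the stop and the next touching it, it goes in with about 2.5 mm to spare
- pin_grip (a point): middle of the pin's black knob, moving with the pin: a lying cylinder along the rack's y, 14 mm diameter (16 at its rims), 30 mm long, free all round, its inner end 7 mm off the boss on the side plate; about 125 mm above the bench. Axes as the rack's
- caliper: steel vernier caliper, about 232 mm long, loose on the bench; bystander. Origin in the middle of its underside
- oil_can: dark red oil can with a thin spout, 157 mm high, loose; bystander. Origin in the middle of its underside
- bush: brass bush with a collar, 52 mm diameter, 94 mm long, lying loose; bystander. Origin in the middle of its underside
Mind the look-alikes: they are no part of the job. What is shaped like the piston_1 but blue or purple is not meant.

How it is judged:
By the outcome, as a careful person would: the job done as asked, in the order asked, and still so for the second after the job is handed in, with the robot touching nothing.
It also fails if it takes over 51 s, if anything falls off the work surface, if the arm or the gripper's body presses on something with over 40 N, if the wrist force passes 120 N, or if a joint passes its speed limit or range.

## Working session

There is one attempt and no reset: what is moved stays moved. The work goes in short steps, Python scripts to look and compute and a shell command to move; the robot and the scene stay as the last step left them, time stands still between calls to the robot, and variables do not carry over. Pictures are saved under pics/ and viewed, at most 11 in all, crops included, and the job is handed in when it is done.

```bash
mkdir -p pics
python3 - <<'E'
from workcell import readout, imaging
import cv2
print(readout.get_obs())
for n in("side","top"):
    c=imaging.camera(n); cv2.imwrite(f"pics/{n}0.png",c["color"][:,:,::-1]); print({k:v for k,v in c.items() if k!="color"})
E
```

```text
{'clock': 0.0, 'joint_pos': array([ 1.19941656,  0.33292072, -0.06472051,  1.46092061,  0.02160421,
        1.34990111, -0.08849815]), 'joint_velocities': array([-6.20212560e-04, -1.61618922e-03, -5.46269254e-04,  9.29780040e-06,
       -1.30993230e-03, -1.16004527e-03, -4.77679961e-04]), 'tau': array([-1.17652944e-03, -6.25441074e+01,  4.83837223e-02, -3.91604984e+01,
        1.61390734e-02,  9.88706772e-03,  9.76275572e-06]), 'position': array([ 0.21348355, -0.58704335,  0.24749535]), 'ee_rot': array([ 9.84828616e-01,  1.73528291e-01, -1.57120726e-04, -7.09799127e-04]), 'ft_force': array([-0.62698417,  0.47349074, -0.10368397]), 'torque': array([ 0.02204677, -0.04365173, -0.00858023]), 'grasp_force': 0.0, 'grip_width': 1.002665903418188}
{'fx': 518.7978412616718, 'fy': 518.7978412616718, 'cx': 320.69491269231855, 'cy': 204.71490380420792, 'k1': -0.08732754651720916, 'rvec': array([ 0.63211089, -2.63154414,  1.17473767]), 'tvec': array([0.44433888, 0.24441711, 1.07928051])}
{'fx': 378.8966244059169, 'fy': 378.8966244059169, 'cx': 314.86594083654137, 'cy': 200.08162898075844, 'k1': 0.021561463429446388, 'rvec': array([ 1.94717899, -2.27601654,  0.23418962]), 'tvec': array([0.07515311, 0.51947118, 1.0548917 ])}
```

View pics/side0.png

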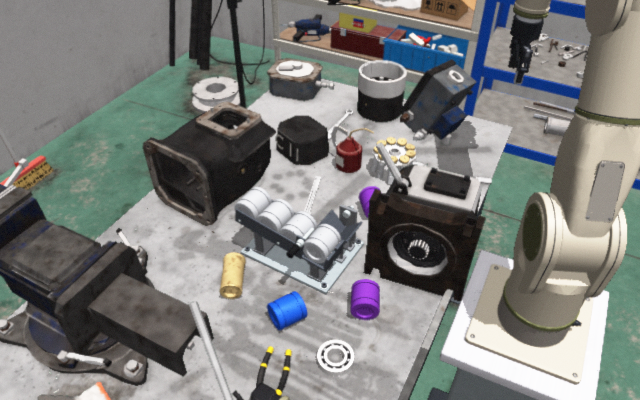

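View pics/top0.png

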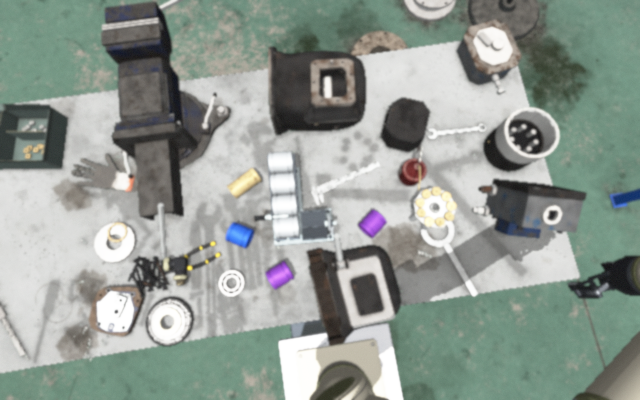

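The side view shows the rack at about (300,235), its end piston at about (322,243). The top view has the row at x≈285, from row 160 to row 227. The end piston is at (285,227), the knob at (262,217) and the rest at (318,222). 

Look-alikes: blue at top (239,235) / side (287,310), purple at (279,275) / (365,298) and purple at (372,222) / (370,200). The brass bush is at (243,182). My choice is the silver piston at the low end of the rack, top (285,227). I'll check it in a close crop.

Run:
```python
import cv2,numpy as np
s=cv2.imread("pics/side0.png")[180:300,225:375]; t=cv2.imread("pics/top0.png")[140:255,245:355]
s=cv2.resize(s,None,fx=4,fy=4,interpolation=cv2.INTER_CUBIC)[:, :]
t=cv2.resize(t,None,fx=5,fy=5,interpolation=cv2.INTER_CUBIC)
cv2.imwrite("pics/cs.png",s);cv2.imwrite("pics/ct.png",t)
```

```text
(no output)
```

View pics/cs.png

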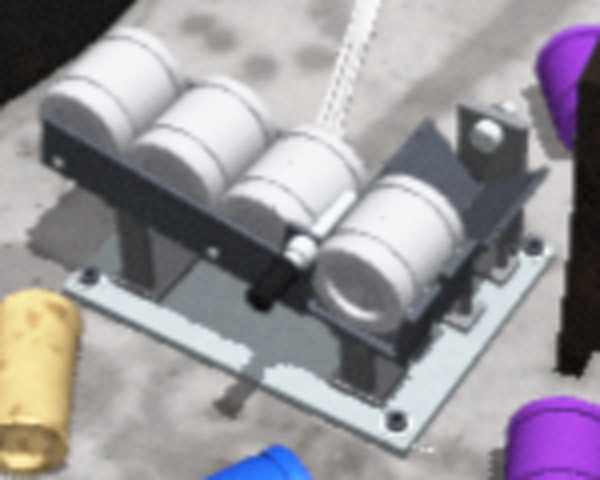

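View pics/ct.png

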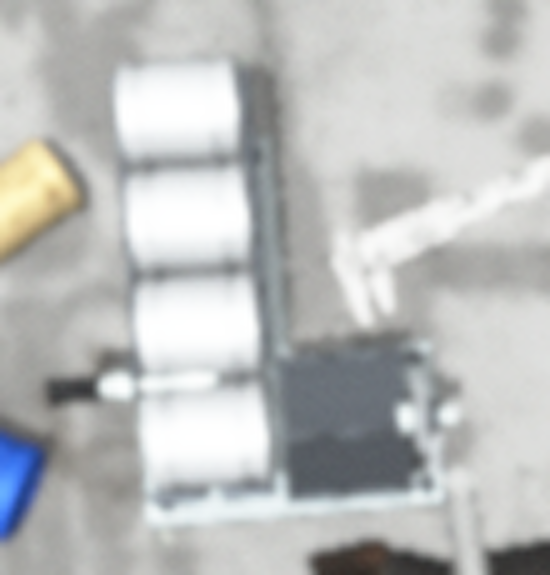

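The crops confirm piston_1: silver, lowest in the row, at the stop. In the side crop its pin-side face centre is at about (358,285) and the black knob at about (275,285). In the top crop the knob is at (70,390) and the anvil at about (407,415).

```bash
cat > h.py <<'E'
import cv2,numpy as np
from workcell import imaging,readout
from scipy.spatial.transform import Rotation as R
def cal(n):
    c=imaging.camera(n); K=np.array([[c["fx"],0,c["cx"]],[0,c["fy"],c["cy"]],[0,0,1.]]); return c,K,np.array([c["k1"],0,0,0.]),cv2.Rodrigues(c["rvec"])[0],np.array(c["tvec"])
C={n:cal(n) for n in("side","top")}
def und(n,p):
    _,K,d,_,_=C[n]; return cv2.undistortPoints(np.array([[p]],float),K,d)[0,0]
def ray(n,p):
    _,_,_,Rm,t=C[n]; return -Rm.T@t, Rm.T@np.append(und(n,p),1)
def plane(n,p,z):
    o,d=ray(n,p); return o+d*(z-o[2])/d[2]
def tri(ps,pt):
    (a,u),(b,v)=ray("side",ps),ray("top",pt)
    s,r=np.linalg.lstsq(np.c_[u,-v],b-a,rcond=None)[0]; return (a+s*u+b+r*v)/2, np.linalg.norm(a+s*u-b-r*v)
def proj(n,P):
    _,K,d,Rm,t=C[n]; return cv2.projectPoints(np.array([P],float),cv2.Rodrigues(Rm)[0],t,K,d)[0][0,0]
S=lambda x,y:(225+(x+.5)/4-.5,180+(y+.5)/4-.5)
T=lambda x,y:(245+(x+.5)/5-.5,140+(y+.5)/5-.5)
E
python3 - <<'E'
from h import *
np.set_printoptions(precision=4,suppress=True)
print("knob",tri(S(275,285),T(70,390)))
print("knob out",tri(S(262,300),T(50,391)))
print("collar",tri(S(300,248),T(115,385)))
print("face1",tri(S(358,285),T(145,440)))
print("anvil",tri(S(486,135),T(407,415)))
a,b,c=[plane("side",S(*p),.006) for p in((65,290),(405,450),(550,250))]
print("plate side",a,b,c, "yaw",np.degrees(np.arctan2(*(a-b)[1::-1])),np.degrees(np.arctan2(*(b-c)[1::-1]))-90)
d,e=[plane("top",T(*p),.006) for p in((150,522),(440,495))]
print("plate top",d,e,np.degrees(np.arctan2(*(d-e)[1::-1]))-90)
# piston centres top view (top-silhouette centre -> axis height by slope)
P=[plane("top",T(*p),.1+.0094*k) for k,p in enumerate([(206,437),(198,323),(188,217),(179,110)])]
print(np.array(P)); q=P[3]-P[0];print(np.degrees(np.arctan2(q[1],q[0])), np.linalg.norm(q[:2]))
for n in("side","top"): print(n,"pos",-C[n][3].T@C[n][4])
E
```

```text
knob (array([0.4842, 0.1533, 0.1277]), np.float64(0.0022108555203985154))
knob out (array([0.4857, 0.1643, 0.1264]), np.float64(0.0021251863559056177))
collar (array([0.4827, 0.1286, 0.1326]), np.float64(0.0014017166125328997))
face1 (array([0.4543, 0.1187, 0.1091]), np.float64(0.001257678667522778))
anvil (array([ 0.4472, -0.0256,  0.0995]), np.float64(0.0008362941574256888))
plate side [0.6508 0.1159 0.006 ] [0.4192 0.1311 0.006 ] [ 0.4096 -0.0439  0.006 ] yaw -3.760193840216461 -3.136398559561883
plate top [0.4212 0.1318 0.006 ] [ 0.4103 -0.0418  0.006 ] -3.5973938298813266
[[0.4527 0.0863 0.1   ]
 [0.515  0.0813 0.1094]
 [0.5734 0.078  0.1188]
 [0.6326 0.074  0.1282]]
-3.89900734005141 0.18035355682066997
side pos [0.1044 0.7722 0.9027]
top pos [0.2984 0.0259 1.1395]
```

```bash
python3 -m crank '[[0.715,-0.237,-0.381,0.393],[0.715,-0.237,-0.381,0.393],[0.715,-0.237,-0.381,0.393],[0.715,-0.237,-0.381,0.393],[0.715,-0.237,-0.381,0.393]]' -1 40
python3 - <<'E'
from h import *
o=readout.get_obs();m=R.from_quat(o["ee_rot"]).as_matrix();print(o["clock"],o["position"],m)
b=plane("side",(370,275),0);print(b,[ (z,proj("side",[b[0],b[1],z])) for z in(.1,.15,.2,.25)])
print(tri((443,173),(363,293)))
E
```

```text
clock: 0.62
position: [0.3597, -0.4714, 0.3427]
ee_rot: [0.999, -0.033, -0.0, 0.0]
ft_force: [-0.1, -0.4, 0.1]
grip_width: 0.297
grasp_force: 0.0
0.7167 [ 0.36545077 -0.46820993  0.3452777 ] [[ 0.99860177 -0.05253702  0.00586197]
 [-0.05252755 -0.99861793 -0.00175759]
 [ 0.0059462   0.00144721 -0.99998127]]
[0.35406735 0.03756266 0.        ] [(0.1, array([373.00211049, 244.48324601])), (0.15, array([374.63157562, 227.77052215])), (0.2, array([376.35534309, 209.97418218])), (0.25, array([378.1805534 , 190.99758578]))]
(array([ 0.2555179 , -0.07462462,  0.25090146]), np.float64(0.00430521455651335))
```

```bash
python3 -m crank '[[0.6,-0.25,-0.1,0.03],[0.6,-0.25,-0.1,0.03],[0.6,-0.25,-0.1,0.03],[0.6,-0.25,-0.1,0.03],[0.6,-0.25,-0.1,0.03]]'
python3 - <<'E'
from h import *
t0=cv2.imread("pics/top0.png");s0=cv2.imread("pics/side0.png")
a=cv2.resize(s0[135:235,340:440],None,fx=4,fy=4);b=cv2.resize(t0[205:305,300:400],None,fx=4,fy=4)
cv2.imwrite("pics/lever.png",np.hstack([a,b]))
o=readout.get_obs();print(o["clock"],o["position"],R.from_quat(o["ee_rot"]).as_matrix()[:2,:2])
E
```

```text
clock: 1.13
position: [0.5547, -0.4051, 0.3736]
ee_rot: [0.999, -0.047, 0.0, 0.0]
ft_force: [-0.4, -0.8, 0.0]
grip_width: 0.002
grasp_force: 0.0
1.2333 [ 0.55944308 -0.40035086  0.37168159] [[ 0.99641795 -0.08455895]
 [-0.08456269 -0.99640849]]
```

View pics/lever.png

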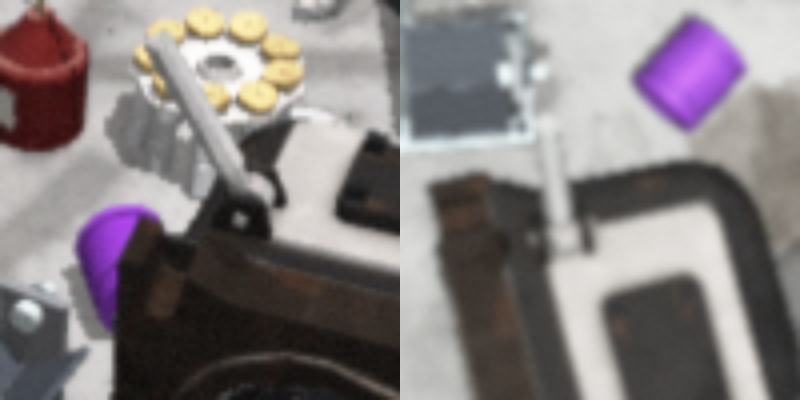

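Run:
```python
from h import *
print(tri((378.6,145.4),(336.6,234.9)),tri((372.3,191),(308.6,252.4)))
o=readout.get_obs();m=R.from_quat(o["ee_rot"]).as_matrix();print(o["clock"],o["position"],np.degrees(np.arctan2(m[1,0],m[0,0])))
print(m.T@(np.array([.56,.14,.37])-o["position"])/.4)
```

```text
(array([ 0.38726034, -0.03436597,  0.3020981 ]), np.float64(0.0011158170014444408)) (array([0.36548532, 0.03387729, 0.24236195]), np.float64(0.0036890507766593836))
1.3333 [ 0.55441298 -0.40484933  0.37231495] -5.248790377511601
[-0.11069281 -1.3576839   0.00707893]
```

```bash
python3 -m crank '[[-0.04,-0.5,0,-0.028],[-0.04,-0.5,0,-0.028],[-0.04,-0.5,0,-0.028],[-0.04,-0.5,0,-0.028],[-0.04,-0.5,0,-0.028]]' >/dev/null
python3 -m crank '[[-0.04,-0.5,0,0],[-0.04,-0.5,0,0],[-0.04,-0.5,0,0],[-0.04,-0.5,0,0],[-0.04,-0.5,0,0]]'
cat > go.py <<'E'
import sys
from h import *
# rack frame -> tool shift: python3 go.py rx ry z
Y=np.radians(-3.6); O=np.array([.4527,.0863]); ux=np.array([np.cos(Y),np.sin(Y)]);uy=np.array([-np.sin(Y),np.cos(Y)])
o=readout.get_obs();m=R.from_quat(o["ee_rot"]).as_matrix();p=o["position"]
d=p[:2]-O; print("t",round(o["clock"],2),"rack",(d@ux*1e3).round(1),(d@uy*1e3).round(1),"z",(p[2]*1e3).round(1),"yaw",np.degrees(np.arctan2(m[1,0],m[0,0])).round(2),"f",o["ft_force"].round(1),"grip",o["grip_width"].round(2),o["grasp_force"].round(1))
if len(sys.argv)>3:
    rx,ry,z=map(float,sys.argv[1:4]); g=O+rx*ux/1e3+ry*uy/1e3
    print("frac",(m.T@(np.array([*g,z/1e3])-p)/.4).round(4))
E
python3 go.py 30 55 300
```

```text
clock: 2.17
position: [0.5521, -0.0028, 0.3739]
ee_rot: [0.999, -0.033, 0.0, 0.0]
ft_force: [0.1, 0.4, 0.5]
grip_width: -0.002
grasp_force: 0.0Traceback (most recent call last):
  File "go.py", line 6, in <module>
    d=p[:2]-O; print("t",round(o["clock"],2),"rack",(d@ux*1e3).round(1),(d@uy*1e3).round(1),"z",(p[2]*1e3).round(1),"yaw",np.degrees(np.arctan2(m[1,0],m[0,0])).round(2),"f",o["ft_force"].round(1),"grip",o["grip_width"].round(2),o["grasp_force"].round(1))
                                                                                                                                                                                                           ^^^^^^^^^^^^^^^^^^^^^
AttributeError: 'float' object has no attribute 'round'
```

```bash
sed -i 's/^from h import \*/import numpy as np\nfrom workcell import readout\nfrom scipy.spatial.transform import Rotation as R/; s/o\["grip_width"\].round(2),o\["grasp_force"\].round(1)/round(float(o["grip_width"]),3),round(float(o["grasp_force"]),1)/' go.py; python3 go.py -2 58 250
```

```text
t 2.27 rack 104.6 -78.7 z 374.1 yaw -3.29 f [ 0.1 -0.9  1.8] grip 0.001 0.0
frac [-0.2649 -0.3429  0.3105]
```

```bash
python3 -m crank '[[-0.1,-0.343,0,-0.005],[-0.265,-0.343,0.1,-0.005],[-0.265,-0.343,0.31,-0.005],[-0.265,-0.343,0.31,-0.005],[-0.265,-0.343,0.31,-0.005]]' >/dev/null
python3 -m crank '[[0,0,0,0],[0,0,0,0]]' >/dev/null;  python3 go.py -2 58 160
```

```text
t 2.85 rack 8.9 41.5 z 265.1 yaw -3.41 f [ 0.6 -1.2  1. ] grip -0.002 0.0
frac [-0.0265 -0.0419  0.2628]
```

```bash
python3 -m crank '[[-0.027,-0.042,0,-0.003],[-0.027,-0.042,0.1,-0.003],[-0.027,-0.042,0.25,-0.003],[-0.027,-0.042,0.25,-0.003],[-0.027,-0.042,0.25,-0.003]]' >/dev/null
python3 -m crank '[[0,0,0,0],[0,0,0,0]]' >/dev/null
python3 - <<'E'
from h import *
s=C["side"][0]["color"][170:300,245:395];t=C["top"][0]["color"][150:280,240:390]
cv2.imwrite("pics/above.png",np.vstack([cv2.resize(a,None,fx=2.3*2,fy=2.3*2)[:300*2] for a in (s,)])[:,:,::-1])
E
python3 go.py -2 54 107
```

```text
t 3.53 rack 1.0 59.5 z 168.7 yaw -3.29 f [-0.  -0.3  0.4] grip -0.004 0.0
frac [-0.0081  0.0139  0.1541]
```

View pics/above.png

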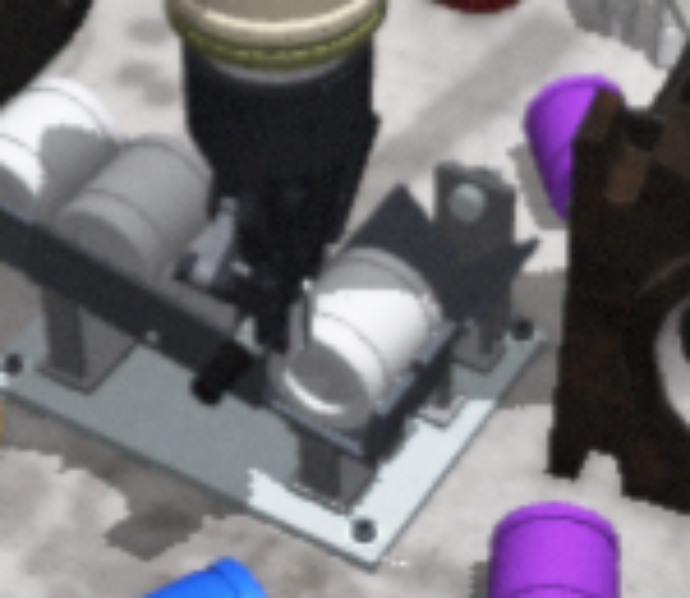

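The picture shows the shut fingers hovering up-track of the end piston's pin-side face. The lower tip is at about crop (285,345) and the knob at (222,370). I'll compare that with the projected tip.

Run:
```python
from h import *
p=readout.get_obs()["position"];Y=np.radians(-3.6);ux=np.array([np.cos(Y),np.sin(Y),0]);uy=np.array([-np.sin(Y),np.cos(Y),0])
for a in(-11,11):
  for b in (-14,14):
    q=p+ux*a/1e3+uy*b/1e3-[0,0,.017]; s=proj("side",q); print(a,b,(s-[245,170])*4.6, proj("top",q))
cv2.imwrite("pics/above2.png",cv2.resize(C["side"][0]["color"][195:270,280:350],None,fx=8,fy=8,interpolation=cv2.INTER_CUBIC)[:,:,::-1])
```

```text
-11 -14 [319.90758715 333.69688861] [267.22533043 229.92673871]
-11 14 [286.18263089 374.18762624] [256.55764465 230.91536415]
11 -14 [277.10998977 315.32971912] [266.67433985 221.65440355]
11 14 [242.92777491 355.17575573] [256.05527948 222.63328506]
```

View pics/above2.png

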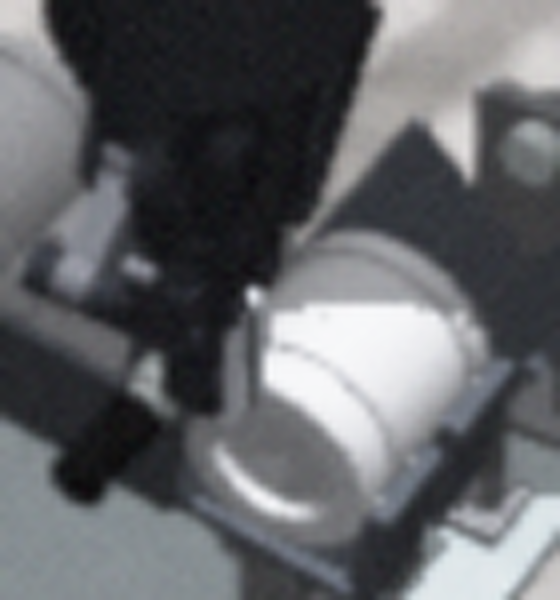

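```bash
python3 -m crank '[[-0.01,0,0.06,-0.005],[-0.01,0,0.1,-0.005],[-0.01,0,0.154,-0.005],[-0.01,0,0.154,-0.005],[-0.01,0,0.154,-0.005]]' ; python3 go.py -2 45 107
python3 -m crank '[[0,0.015,0,0],[0,0.03,0,0],[0,0.04,0,0],[0,0.04,0,0]]' ;  python3 go.py -2 -28 107
```

```text
clock: 4.05
position: [0.4518, 0.1459, 0.1052]
ee_rot: [1.0, -0.026, -0.0, 0.0]
ft_force: [-0.4, 0.3, 0.2]
grip_width: -0.001
grasp_force: 0.0
t 4.05 rack -4.7 59.5 z 105.2 yaw -2.93 f [-0.4  0.3  0.2] grip -0.001 0.0
frac [ 0.0062  0.0362 -0.0046]
clock: 4.38
position: [0.452, 0.1293, 0.1062]
ee_rot: [1.0, -0.026, 0.001, -0.0]
ft_force: [-0.7, 1.3, 6.4]
grip_width: 0.001
grasp_force: 2.8
t 4.38 rack -3.4 42.9 z 106.2 yaw -3.0 f [-0.7  1.3  6.4] grip 0.001 2.8
frac [ 0.0016  0.1773 -0.0022]
```

```bash
python3 -m crank '[[0.001,0.012,0,0.005],[0.001,0.024,0,0.01],[0.001,0.036,0,0.01],[0.001,0.048,0,0.01],[0.001,0.06,0,0.01]]' ; python3 go.py -2 -31 107
```

```text
clock: 4.8
position: [0.4513, 0.1065, 0.1063]
ee_rot: [1.0, -0.031, 0.001, -0.001]
ft_force: [-0.1, 4.7, 7.4]
grip_width: 0.001
grasp_force: 4.8
t 4.8 rack -2.7 20.1 z 106.3 yaw -3.52 f [-0.1  4.7  7.4] grip 0.001 4.8
frac [ 0.0016  0.1278 -0.0019]
```

```bash
python3 -m crank '[[0,0.012,0,0],[0,0.024,0,0],[0,0.036,0,0],[0,0.048,0,0],[0,0.06,0,0]]' | grep -E "pos|force"
python3 -m crank '[[0,0.012,0,0],[0,0.024,0,0],[0,0.034,0,0],[0,0.044,0,0],[0,0.05,0,0]]' | grep -E "pos|force"; python3 go.py -2 -31 107
```

```text
position: [0.4499, 0.0826, 0.1063]
ft_force: [-0.2, 3.6, 6.2]
grasp_force: 4.0
position: [0.4482, 0.062, 0.1057]
ft_force: [0.3, 5.5, 6.3]
grasp_force: 3.9
t 5.63 rack -3.0 -24.5 z 105.7 yaw -3.54 f [0.3 5.5 6.3] grip -0.001 3.9
frac [ 0.0024  0.0161 -0.0032]
```

```bash
for i in 1; do python3 -m crank '[[0,0.006,0,0],[0,0.01,0,0],[0,0.014,0,0],[0,0.016,0,0],[0,0.016,0,0]]' | grep -E "pos|force"; done
python3 -m crank '[[0,0.003,0,0],[0,0.005,0,0],[0,0.005,0,0],[0,0.005,0,0]]' | grep -E "pos|force"; python3 go.py -2 -31 107
```

```text
position: [0.4484, 0.0584, 0.1066]
ft_force: [-1.9, 12.7, 13.5]
grasp_force: 8.8
position: [0.4484, 0.0577, 0.1068]
ft_force: [-2.6, 19.2, 13.3]
grasp_force: 11.8
t 6.38 rack -2.4 -28.9 z 106.8 yaw -3.35 f [-2.6 19.2 13.3] grip -0.001 11.8
frac [ 0.0011  0.0054 -0.0004]
```

```bash
python3 -m crank '[[0,-0.012,0,0],[0,-0.025,0,0],[0,-0.03,0,0]]' | grep -E "pos|force"
python3 -m crank '[[0,0,-0.08,0],[0,0,-0.17,0],[0,0,-0.25,0],[0,0,-0.25,0]]' | grep -E "pos|force"
python3 -m crank '[[0,-0.1,0,0],[0,-0.2,0,0],[0,-0.22,0,0],[0,-0.22,0,0]]' 1| grep -E "pos|force"
python3 - <<'E'
from h import *
s=C["side"][0]["color"][170:290,265:385];t=C["top"][0]["color"][175:265,245:365]
cv2.imwrite("pics/p1.png",np.hstack([cv2.resize(s,(400,400)),cv2.resize(t,(400,300))[0:300].repeat(1,0) if 0 else cv2.copyMakeBorder(cv2.resize(t,(400,300)),0,100,0,0,cv2.BORDER_CONSTANT)])[:,:,::-1])
E
python3 go.py 26 68.5 180
```

```text
position: [0.4476, 0.0658, 0.1049]
ft_force: [-0.8, -0.1, 0.6]
grasp_force: 0.0
position: [0.4501, 0.0657, 0.2104]
ft_force: [0.2, -0.5, 0.3]
grasp_force: 0.0
position: [0.4525, 0.1562, 0.2046]
ft_force: [0.2, -0.5, 0.5]
grasp_force: 0.0
t 7.4 rack -3.9 66.3 z 204.3 yaw -3.53 f [ 0.3 -0.7 -0.2] grip 0.736 0.0
frac [ 0.0748 -0.0054  0.0607]
```

View pics/p1.png

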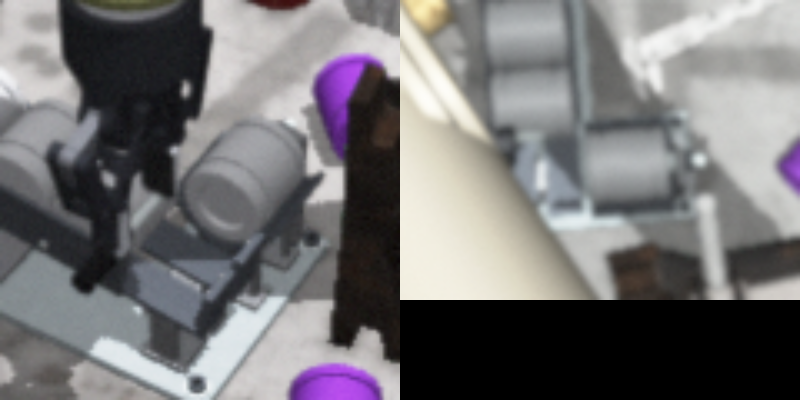

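Run:
```python
from h import *
print(readout.get_obs()["joint_pos"].round(2))
Y=np.radians(-3.6);f=lambda x,y,z: np.array([.4527+np.cos(Y)*x-np.sin(Y)*y,.0863+np.sin(Y)*x+np.cos(Y)*y,z])
for y in(-.032,-.042,-.052): print(y,(proj("side",f(0,y,.099))-[265,170])*400/120)
for y in(-.042,-.106): print(y,(proj("top",f(0,y,.129))-[245,175])*400/120+[400,0])
```

```text
[ 0.16  0.08 -0.59  1.87  0.05  1.21 -2.09]
-0.032 [213.36783492 217.43523702]
-0.042 [220.9644349  208.12157629]
-0.052 [228.47608628 198.91093771]
-0.042 [585.03608006 163.59790966]
-0.106 [663.97937529 156.32223667]
```

```bash
python3 -m crank '[[0.075,-0.005,0,-1],[0.075,-0.005,0,-1],[0.075,-0.005,0,-1],[0.075,-0.005,0,-1],[0.075,-0.005,0,-1]]' 0.1| grep pos
python3 -m crank '[[0,0,0,-0.9],[0,0,0,-0.9],[0,0,0,-0.9],[0,0,0,-0.9],[0,0,0,-0.9]]' | grep pos
python3 go.py 26 68.5 160
```

```text
position: [0.4834, 0.152, 0.2046]
position: [0.4834, 0.152, 0.2047]
t 8.33 rack 26.5 67.5 z 204.7 yaw 68.31 f [ 0.4  0.1 -0.3] grip 0.553 0.0
frac [ 0.0021 -0.002   0.1117]
```

```bash
python3 -m crank '[[0,0,0,-0.3],[0,0,0,-0.3],[0,0,0,-0.3],[0,0,0.05,-0.3],[0,0,0.11,-0.3]]' | grep pos
python3 -m crank '[[0,0,0,0],[0,0,0,0]]' | grep force
python3 go.py 26 69 127
```

```text
position: [0.4846, 0.1523, 0.1616]
ft_force: [0.2, 0.6, 0.3]
grasp_force: 0.0
t 8.92 rack 25.8 67.8 z 160.3 yaw 86.0 f [0.2 0.6 0.3] grip 0.548 0.0
frac [0.0031 0.0007 0.0833]
```

```bash
python3 -m crank '[[0.003,0,0.04,-0.005],[0.003,0,0.085,-0.005],[0.003,0,0.085,-0.005],[0.003,0,0.085,-0.005]]' | grep -E "pos|force"
python3 -m crank '[[0,0,0,0],[0,0,0,0],[0,0,0,0],[0,0,0,0],[0,0,0,0]]' -1 40
python3 - <<'E'
from h import *
s=C["side"][0]["color"][180:280,255:355]
cv2.imwrite("pics/grip.png",cv2.resize(s,(500,500),interpolation=cv2.INTER_CUBIC)[:,:,::-1])
E
python3 go.py
```

```text
position: [0.4835, 0.1545, 0.1277]
ft_force: [-0.3, -0.0, 0.4]
grasp_force: 0.0
clock: 9.67
position: [0.4862, 0.1549, 0.1286]
ee_rot: [0.729, 0.684, 0.003, 0.002]
ft_force: [10.3, 0.4, -2.6]
grip_width: 0.149
grasp_force: 39.4
t 9.77 rack 29.1 70.6 z 128.6 yaw 86.33 f [10.   0.4 -1.6] grip 0.151 39.4
```

View pics/grip.png

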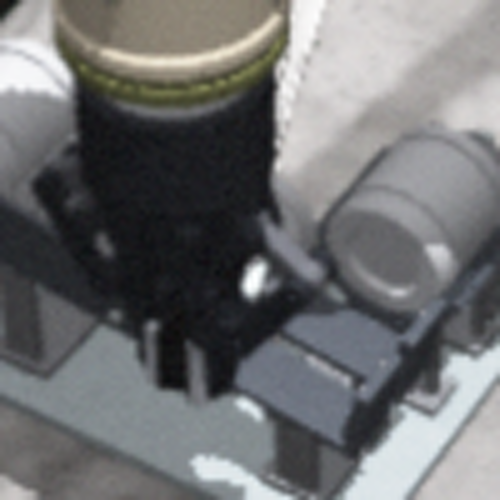

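```bash
python3 -m crank '[[0,0.007,0,0],[0.02,0.007,0,0],[0.045,0.007,0,0],[0.07,0.007,0,0],[0.095,0.007,0,0]]' - 60 | grep -E "pos|force|width"
python3 go.py
python3 -m crank '[[0.015,0,0,0],[0.027,0,0,0],[0.027,0,0,0],[0.027,0,0,0],[0.027,0,0,0]]' | grep -E "pos|force|width"
python3 go.py
```

```text
position: [0.4892, 0.1922, 0.1284]
ft_force: [-2.4, -4.5, 10.1]
grip_width: 0.144
grasp_force: 59.0
t 10.18 rack 29.8 108.0 z 128.4 yaw 86.31 f [-2.4 -4.5 10.1] grip 0.144 59.0
position: [0.49, 0.2043, 0.1284]
ft_force: [-1.0, 1.9, 7.1]
grip_width: 0.144
grasp_force: 58.7
t 10.6 rack 29.8 120.1 z 128.4 yaw 86.39 f [-1.   1.9  7.1] grip 0.144 58.7
```

```bash
for i in 1 2 3 4; do python3 -m crank '[[0,0,0,0],[0,0,0,0],[0,0,0,0],[0,0,0,0],[0,0,0,0]]' >/dev/null; done
python3 - <<'E'
from h import *
s=C["side"][0]["color"][170:290,235:385]
cv2.imwrite("pics/roll.png",cv2.resize(s,(750,600),interpolation=cv2.INTER_CUBIC)[:,:,::-1])
E
python3 go.py
```

```text
t 12.37 rack 29.8 120.1 z 128.4 yaw 86.39 f [0.4 1.1 5.3] grip 0.139 58.7
```

View pics/roll.png

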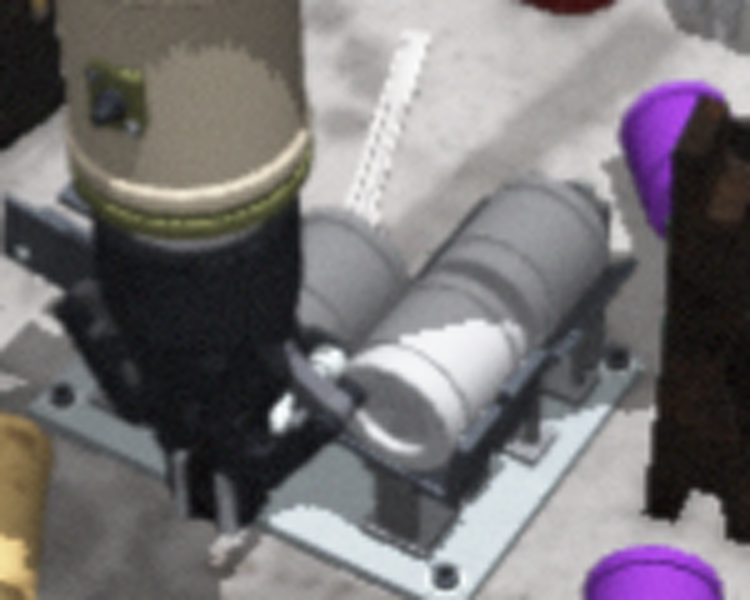

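The picture shows piston_2 at the stop (face at about (408,405)), piston_3 close behind it, and piston_1 still in the rest. Next I push the pin home.

```bash
python3 -m crank '[[-0.02,0,0,0],[-0.04,0,0,0],[-0.06,0,0,0],[-0.08,0,0,0],[-0.1,0,0,0]]' | grep -E "pos|force|width"
python3 go.py
python3 -m crank '[[-0.012,0,0,0],[-0.02,0,0,0],[-0.026,0,0,0],[-0.03,0,0,0],[-0.03,0,0,0]]' | grep -E "pos|force|width"
python3 go.py
```

```text
position: [0.4872, 0.1644, 0.1284]
ft_force: [-0.9, 4.6, 8.4]
grip_width: 0.143
grasp_force: 59.3
t 12.78 rack 29.6 80.1 z 128.4 yaw 86.42 f [-0.9  4.6  8.4] grip 0.143 59.3
position: [0.4865, 0.1546, 0.1285]
ft_force: [0.7, 12.1, 4.3]
grip_width: 0.141
grasp_force: 58.8
t 13.2 rack 29.4 70.3 z 128.5 yaw 86.49 f [ 0.7 12.1  4.3] grip 0.141 58.8
```

```bash
python3 -m crank '[[-0.005,0,0,0],[-0.01,0,0,0],[-0.01,0,0,0]]' | grep -E "pos|force|width"
python3 go.py
python3 -m crank '[[0.005,0,0,0],[0.008,0,0,0],[0.008,0,0,0],[0.008,0,0,0]]' 0.1 | grep -E "pos|force|width"
python3 -m crank '[[0,0,0,0],[0,0,-0.05,0],[0,0,-0.15,0],[0,0,-0.25,0],[0,0,-0.3,0]]' | grep -E "pos|force|width"
python3 -m crank '[[0.1,0,-0.1,0],[0.2,0,-0.2,0],[0.3,0,-0.2,0],[0.4,0,-0.2,0],[0.4,0,-0.2,0]]' | grep -E "pos|force|width"
python3 -m crank '[[0.1,0.1,-0.1,0],[0.2,0.2,-0.1,0],[0.3,0.2,-0.1,0],[0.3,0.2,-0.1,0],[0.3,0.2,-0.1,0]]' | grep -E "pos|force|width"
python3 - <<'E'
from h import *
s=C["side"][0]["color"][170:290,235:385];t=C["top"][0]["color"][140:260,240:340]
cv2.imwrite("pics/end.png",np.hstack([cv2.resize(s,(450,360)),cv2.resize(t,(300,360))])[:,:,::-1])
E
```

```text
position: [0.4864, 0.1544, 0.1287]
ft_force: [4.7, 25.7, -3.0]
grip_width: 0.145
grasp_force: 58.7
t 13.45 rack 29.4 70.1 z 128.7 yaw 86.66 f [ 4.7 25.7 -3. ] grip 0.145 58.7
position: [0.4859, 0.1499, 0.1269]
ft_force: [-0.1, -0.4, -0.9]
grip_width: 0.553
grasp_force: 0.0
position: [0.4868, 0.151, 0.2513]
ft_force: [-0.2, 0.7, 1.3]
grip_width: 0.545
grasp_force: 0.0
position: [0.4951, 0.3146, 0.3281]
ft_force: [-0.2, 0.7, 0.5]
grip_width: 0.549
grasp_force: 0.0
position: [0.5832, 0.4302, 0.3629]
ft_force: [-2.0, -0.2, -2.3]
grip_width: 0.549
grasp_force: 0.0
```

View pics/end.png

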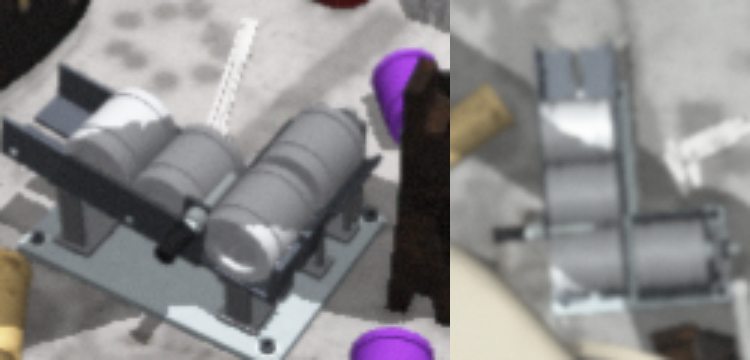

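The final view shows piston_1 against the anvil and piston_2 at the stop. The knob is back at top pixel (259,218), as at the start, with pistons 3 and 4 held behind the pin and the robot clear.

```bash
python3 -m crank '[[0,0,0,0],[0,0,0,0],[0,0,0,0],[0,0,0,0],[0,0,0,0]]' | grep clock
python3 -c "
from workcell import manip; print(manip.hand_in())"
```

```text
clock: 15.55
the job is handed in; nothing more can be done
None
```

The job is handed in at 15.6 s: piston_1 lies in the rest against the anvil, piston_2 rolled down to the stop, and the pin is fully home, holding back pistons 3 and 4; the judge's verdict was not shown.

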